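# Hang the pail on the storeroom hook carousel

## Task

First turn the hook carousel (the crank peg on its cap serves for this) until the empty hook stands over the front tab of its foot. Then lift the pail's folded bail upright while the pail stands on the bench (a fingertip under it will do), and hang the pail by its bail on that hook, hanging free and without swinging, with the hook still at the front. Leave the other things on the bench where they are, and never tip the pail over.

Things in the scene. Friction and masses are not known exactly. Their poses are not given: they have to be found in the camera images.
- pail: Small stainless pail, 114 mm across the rim, 86 mm across the foot, 100 mm high, 320-500 g. Origin at the centre of the underside, z up. The bail's ears stand 58 mm out on its +y and -y sides; the hinge line is parallel to y through the pail's axis, 108 mm above the underside. The folded bail lies to the pail's -x side.
- bail (a joint): Bail hinge, rad: 0 = folded on its stop towards the pail's -x, 20 degrees above level; 1.22 = upright; 2.44 = folded to +x. Stiff rivets: it stays where left (0.025 N m), yet the lifted pail finds plumb to about 10 degrees. 8 mm steel wire, 126 mm wide at the hinge; straight top bar 96 mm long, 68 mm from the hinge line, with an outward V kink 26 mm wide in its middle.
- bail_kink (a point): Peak of the bail's kink (centre of the 8 mm wire), 78 mm from the hinge line; it moves with the bail. This is what sits in the hook.
- bail_sleeve (a point): Middle of one of the bail's two wooden sleeves (the one towards the pail's +y): 12 mm diameter, 26 mm long, on the top bar, 31 mm from the middle of the bail and 68 mm from the hinge line. The other lies 31 mm to the other side of the kink. Grip a sleeve across and the kink stays free for the hook.
- stand: Fixed foot of the hook carousel: dark disc of 156 mm diameter, 16 mm high, with a pole (14 mm diameter, from 226 mm height a hub of 28 mm). Origin at the foot's centre on the bench; the carousel's axis is vertical through it. Front is its -x side, where a short tab sticks out of the disc. It carries the turning crown (joint carousel).
- front_tab (a point): Point on the foot's front tab, 95 mm from the axis: the empty hook's tip must stand over it.
- carousel (a joint): Turn of the crown, rad, counter-clockwise from above; 0 = empty hook over the front tab; range -3.1 to 3.1. Light friction (0.06 N m), stays where left. Four 8 mm wire hooks at 90 degrees, one empty, three with flat utensils fixed on them that reach down to 35 mm over the bench, within 105 mm of the axis.
- crown_cap (a point): Centre of the top of the crown's grey round cap: 60 mm radius, from 275 to 300 mm height, on the axis above the hooks. It blocks an upright gripper at a hook: come in tilted 30 to 45 degrees, gripper body outwards.
- hook_seat (a point): Lowest point of the empty hook, where the bail's kink (wire centre) comes to rest: 82 mm from the axis, 233 mm above the bench. The 8 mm hook wire slopes down to here from the hub (its own centre here at 225 mm height), then turns up and out to the tip.
- hook_tip (a point): Centre of the round end (4 mm radius) of the empty hook's wire, 95 mm from the axis, 243 mm above the bench.
- peg_top (a point): Top of the crank peg, a steel pin of 12 mm diameter standing 35 mm tall on the cap (from 300 to 335 mm height), 45 mm from the axis, exactly across the axis from the empty hook. Pinch or push it round to turn the crown.
- bottle: Bystander: white plastic bottle, 60 mm diameter, 210 mm tall; origin under its centre.
- jar: Bystander: glass jar, 62 mm diameter, 90 mm tall, close to the pail; origin under its centre.
- can: Bystander: steel can, 66 mm diameter, 100 mm tall, close to the pail; origin under its centre.
- brush: Bystander: wooden scrubbing brush, 50 x 120 mm (x, y), 42 mm tall, on the side to which the bail is folded; origin under its centre.
- carton: Bystander: cardboard carton, 60 x 90 mm (x, y), 120 mm tall, behind the carousel; origin under its centre.
- bowl: Bystander: white bowl, 100 mm diameter, 50 mm tall, beside the carousel; origin under its centre.
- mug: Bystander: white mug, 76 mm diameter, 85 mm tall; origin under its centre.
Things that resemble listed ones, but are neither listed nor needed, are in the scene too. What is shaped like the pail but purple is not meant.

How it is judged:
By the outcome, as a careful person would: the job done as asked, in the order asked, and still so for the second after the job is handed in, with the robot touching nothing.
It also fails if it takes over 72 s, if anything falls off the work surface, if the arm or the gripper's body presses on something with over 40 N, if the wrist force passes 120 N, or if a joint passes its speed limit or range.

## Robot

A 6-joint arm with a two-finger parallel gripper is mounted at the origin on the work surface. World frame = base frame: x ahead of the robot, y to its left, z up, the work surface at z = 0. Lengths are in m, angles in rad, forces in N, time in s.
With the tool pointing down it reaches from about 0.3 to 0.85 m from the base axis. Payload 5.4 kg.
Tool frame: the origin (TCP) lies midway between the tips of the shut fingers; the grasp point (between the pads) lies 19 mm behind it; z points along the fingers, y is the line along which they close (so a half turn about z gives the same grasp; the last joint's range is limited). The gripper opens to 85 mm and grips with 20 to 120 N. Pads are 22 mm wide; open, the fingers measure 114 mm over their backs; the gripper's body (76 mm by 85 mm) begins 54 mm behind the grasp point. The pads swing forward as they close: fully open they stand 13 mm farther back than shut.
Start: joints at [0.959, 0.158, 1.597, -0, 1.386, -0.21], TCP at [0.225, 0.529, 0.231] pointing down, gripper open.
Joint ranges: [-2.91, 2.91], [-0.94, 2.29], [0.18, 2.7], [-1.29, 4.43], [0.17, 2.64], [-3, 3]. Speed limits (rad/s): [2.57, 2.57, 3.14, 3.14, 3.14, 3.14].

## Interface

Orientations are given as a unit quaternion [w, x, y, z].
In Python, from bench import robot gives the robot as it stands.
- The arm moves only by the tool arm_command, never from a script. Its arguments are lists of equal length, an entry for each row: "offset": the shift along the world's x, y, z in mm, a list of three; "delta_rot": the turn, a rotation vector about the world's x, y, z in rad, a list of three; "fingers": the finger opening in mm, from 0 to 85.4. In form: {"offset": [[tx, ty, tz], ...], "delta_rot": [[rx, ry, rz], ...], "fingers": [fingers, ...]}. A call has 1 to 20 rows; each row is the pose to reach, as a shift and turn from the pose commanded when the call began; what a row does not reach only later rows make up. A row lasts 1/8 s, in which the tool goes at most 62.5 mm and 10.7 degrees, less where a joint would pass 70% of its speed; a pose out of reach is approached as far as the arm can. A call with a gripper value outside its range is refused whole. The fingers move at their own pace and stop on an object; "grip_force" is the grip in N (left out, the last holds). Time passes only in rows, so rows that repeat a pose let the fingers close. It gives the time, the measured TCP pose, the force, the opening and the grip force at its end, in the units of the state.
- robot.observe(): the state, without advancing time (a new reading comes with each control period).
- robot.read_camera(name): name is "side" or "top"; returns (picture, depth): 480x640x3 uint8, red, green, blue; 480x640 float32, m along the optical axis (not along the pixel's ray), 0 where there is no reading.
- robot.camera_params(name): a dict with "intrinsics" (3x3 intrinsics, pixels), "cam_to_world" (4x4, takes a point from camera to world coordinates). Camera axes: x right, y down, z forward; pixel columns grow to the right and rows downward; lengths in m; the calibration is good to about 2 mm. A picture is of the moment at which its call begins. camera_params takes no time and is no camera call.
- robot.close_job(): hands the job in; it is judged then, once.
The state is a dict: "time_s": time; "joints": joint angles; "qd": joint speeds; "tau": joint torques, N m; "tool_pos": TCP position; "tool_rot": TCP orientation; "force": force on the tool from outside, world axes, zero at the start; "ft_torque": the same for the moment, N m; "gripper_width": opening from 0.0 (shut) to 1.0 (fully open); "grip_force": force on a finger pad.
Only numpy, scipy, OpenCV 4.12 (cv2) and the standard library are available. Lean on these libraries where they do the work, as an engineer would, in place of code of your own. Each camera call takes 0.05 s, during which the arm holds its last target. There are 200 camera calls.

## Working session

There is one attempt and no reset: what is moved stays moved. The work goes in short steps, Python scripts to look and compute and a tool call to move; the robot and the scene stay as the last step left them, time stands still between calls to the robot, and variables do not carry over. Pictures are saved under pics/ and viewed, at most 10 in all, crops included, and the job is handed in when it is done.

Besides the shell and the picture viewer there is one more tool, called after ">>>" as a command line: name --argument value ..., lists and objects as JSON in quotes. arm_command: Moves the arm, as the interface text tells. Its arguments: {"type":"object","properties":{"offset":{"type":"array","items":{"type":"array","items":{"type":"number"}}},"delta_rot":{"type":"array","items":{"type":"array","items":{"type":"number"}}},"fingers":{"type":"array","items":{"type":"number"}},"grip_force":{"type":"number"}},"required":["offset","delta_rot","fingers"]}

```bash
mkdir -p pics; cat > h.py <<'E'
import numpy as np,cv2
from bench import robot
def cam(n):
    im,d=robot.read_camera(n); p=robot.camera_params(n); return im,d,np.array(p["intrinsics"]),np.array(p["cam_to_world"])
def pts(d,K,T):
    v,u=np.mgrid[:480,:640]; P=np.stack([(u-K[0,2])/K[0,0]*d,(v-K[1,2])/K[1,1]*d,d],-1)
    return P@T[:3,:3].T+T[:3,3]
def ray(u,v,K,T,z):
    r=T[:3,:3]@np.array([(u-K[0,2])/K[0,0],(v-K[1,2])/K[1,1],1]); o=T[:3,3]; return o+r*(z-o[2])/r[2]
def proj(P,K,T):
    q=T[:3,:3].T@(np.array(P)-T[:3,3]); return (K@q/q[2])[:2]
E
python3 - <<'E'
from h import *
for n in("top","side"):
    im,d,K,T=cam(n); np.savez(f"{n}0.npz",im=im,d=d,K=K,T=T); cv2.imwrite(f"pics/{n}0.png",im[...,::-1]); print(n,K,T.round(3),(d>0).mean())
print(robot.observe())
E
```

```text
top [[449.00350539   0.         320.31054237]
 [  0.         449.00350539 242.40145039]
 [  0.           0.           1.        ]] [[-0.044 -0.979  0.2    0.288]
 [-0.999  0.042 -0.012  0.048]
 [ 0.004 -0.201 -0.98   1.255]
 [ 0.     0.     0.     1.   ]] 0.9960677083333334
side [[607.90186284   0.         320.43389695]
 [  0.         607.90186284 238.18994941]
 [  0.           0.           1.        ]] [[-0.85  -0.343  0.399 -0.165]
 [-0.526  0.566 -0.635  1.106]
 [-0.008 -0.75  -0.661  1.309]
 [ 0.     0.     0.     1.   ]] 0.99611328125
{'time_s': 0.1, 'joints': array([ 9.58906114e-01,  1.58994077e-01,  1.59810126e+00, -4.78637934e-06,
        1.38621660e+00, -2.10096455e-01]), 'qd': array([-0.00078278,  0.00053078, -0.00111621, -0.00071988, -0.00100819,
       -0.00124689]), 'tau': array([-5.57020085e-04, -3.96990395e+01, -3.32338536e+01, -1.83535712e-04,
        4.20026074e-03, -5.48605939e-06]), 'tool_pos': array([0.22456501, 0.52874479, 0.23041337]), 'tool_rot': array([-3.41287315e-04,  1.99547745e-01,  9.79887727e-01, -7.88992954e-04]), 'force': array([0.75561379, 0.07421667, 0.77165833]), 'ft_torque': array([ 0.0136459 ,  0.01266805, -0.0490683 ]), 'grip_force': 0.0, 'gripper_width': 0.9986960706868502}
```

View pics/top0.png

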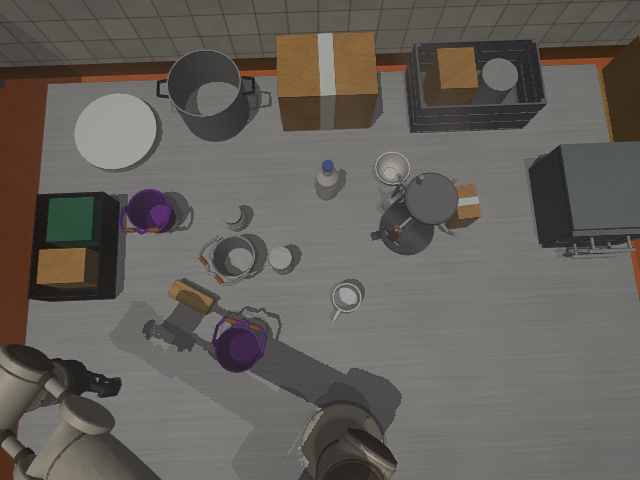

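View pics/side0.png

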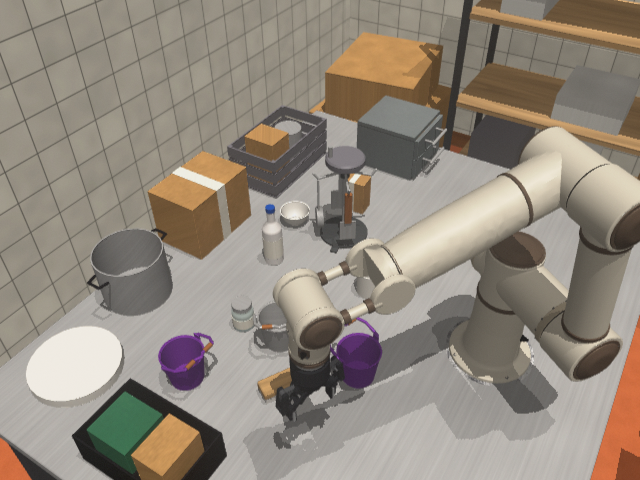

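Both views are clear. In the top view, the steel pail with sleeves on its bail is at (232,258), with two purple pails at (152,212) and (240,345) and a big pot at (208,95). The carousel cap is at (431,198), its foot at (407,228), and the tab at about (377,236). The steel pail with the folded bail at (212,265) is the one described, since the others are purple or too large. I'll confirm it in a crop.

```bash
python3 - <<'E'
from h import *
z=np.load("top0.npz");im=z["im"];d=z["d"]
a=cv2.resize(im[215:315,170:300],None,fx=3,fy=3,interpolation=2); b=cv2.resize(im[150:270,360:490],None,fx=3,fy=3,interpolation=2)
o=np.zeros((600,800,3),np.uint8);o[:300,:390]=a;o[:360,400:790]=b
s=np.load("side0.npz")["im"]; o[300:600,:390]=cv2.resize(s[275:375,215:345],(390,300)); o[360:600,400:790]=cv2.resize(s[140:255,285:400],(390,240))
cv2.imwrite("pics/crop0.png",o[...,::-1])
P=pts(d,z["K"],z["T"])
# cap: points z .285-.31 near 431,198
m=np.zeros((480,640),bool);m[165:235,395:470]=1
q=P[m&(abs(P[...,2]-.3)<.006)];print("cap",len(q),q.mean(0),cv2.minEnclosingCircle(q[:,:2].astype(np.float32)))
q=P[m&(P[...,2]>.31)];print("peg",len(q),q.mean(0) if len(q) else 0,q.round(3)[:20])
m=np.zeros((480,640),bool);m[190:260,365:440]=1
q=P[m&(abs(P[...,2]-.016)<.005)];print("foot",len(q),q.mean(0),cv2.minEnclosingCircle(q[:,:2].astype(np.float32)))
m=np.zeros((480,640),bool);m[220:300,190:262]=1
q=P[m&(abs(P[...,2]-.1)<.006)];print("rim",len(q),q.mean(0),cv2.minEnclosingCircle(q[:,:2].astype(np.float32)))
E
```

```text
cap 2068 [ 0.57306218 -0.21507167  0.2995568 ] ((0.5760990381240845, -0.21523667871952057), 0.06021665781736374)
peg 72 [ 0.49797922 -0.10520943  0.64993628] [[ 0.288  0.048  1.255]
 [ 0.288  0.048  1.255]
 [ 0.288  0.048  1.255]
 [ 0.288  0.048  1.255]
 [ 0.615 -0.185  0.336]
 [ 0.616 -0.187  0.334]
 [ 0.615 -0.189  0.335]
 [ 0.616 -0.192  0.333]
 [ 0.613 -0.183  0.335]
 [ 0.614 -0.185  0.334]
 [ 0.613 -0.187  0.335]
 [ 0.613 -0.189  0.335]
 [ 0.612 -0.191  0.337]
 [ 0.614 -0.194  0.332]
 [ 0.288  0.048  1.255]
 [ 0.611 -0.182  0.335]
 [ 0.611 -0.185  0.333]
 [ 0.611 -0.187  0.334]
 [ 0.61  -0.189  0.336]
 [ 0.61  -0.191  0.336]]
foot 896 [ 0.56736134 -0.21350596  0.01421421] ((0.5627837777137756, -0.2011912614107132), 0.08830738067626953)
rim 295 [0.5036749  0.26869062 0.09890124] ((0.5191299319267273, 0.26307398080825806), 0.07707072794437408)
```

View pics/crop0.png

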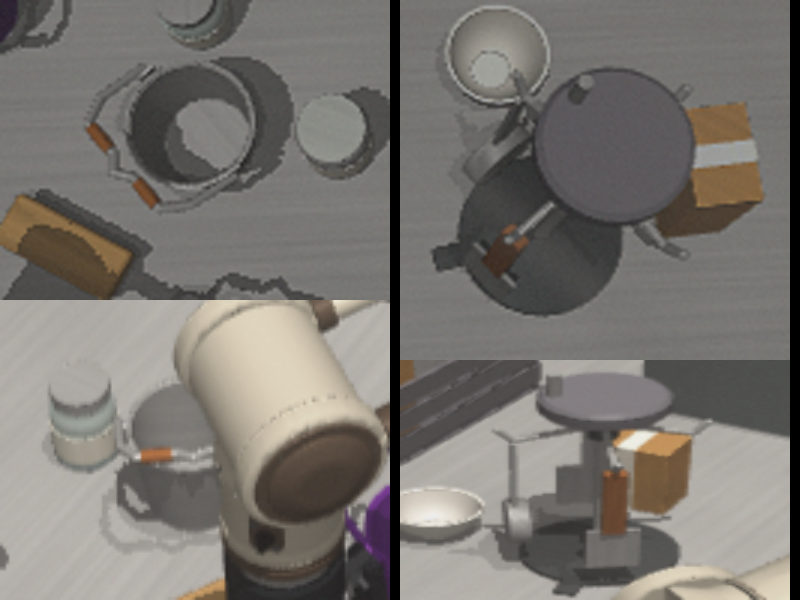

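The crop confirms the pail: steel, with its bail folded to the image's lower left and two wooden sleeves at about (203,261) and (218,280). The peg is at (420,179), the empty hook at (448,232), and the tab at (375,236).

```bash
cat > m.py <<'E'
from h import *
z=np.load("top0.npz");im=z["im"];d=z["d"];K=z["K"];T=z["T"]
P=pts(d,K,T)
ax=np.array([.576,-.215])
m=np.zeros((480,640),bool);m[165:260,365:470]=1
q=P[m&(abs(P[...,2]-.335)<.006)];pg=q.mean(0);print("peg",pg,np.degrees(np.arctan2(*(pg[:2]-ax)[::-1])))
# axis refit from cap edge
q=P[m&(abs(P[...,2]-.3)<.005)][:,:2];e=cv2.convexHull(q.astype(np.float32))[:,0];print("cap ell",cv2.fitEllipse(e))
# foot: dark, low
q=P[m&(P[...,2]<.022)&(P[...,2]>.004)]; r=np.hypot(*(q[:,:2]-ax).T); t=q[(r>.083)&(r<.108)]
tt=np.degrees(np.arctan2(*(t[:,:2]-ax).T[::-1]));print("tab",len(t),t.mean(0),np.sort(tt.round(0)), t[:,2].min(),t[:,2].max())
w=ax+0; b=q[(r<.081)&(r>.07)];print(len(b))
# hook tips z .225-.25
q=P[m&(P[...,2]>.215)&(P[...,2]<.262)]; r=np.hypot(*(q[:,:2]-ax).T);q=q[(r>.06)&(r<.11)]
print("hook pts ang",np.unique((np.degrees(np.arctan2(*(q[:,:2]-ax).T[::-1]))/5).round()*5,return_counts=True))
# pail
m=np.zeros((480,640),bool);m[215:310,185:275]=1
q=P[m&(abs(P[...,2]-.098)<.006)][:,:2]; c=np.array([.51,.262])
from scipy.optimize import least_squares
s=least_squares(lambda x:np.hypot(q[:,0]-x[0],q[:,1]-x[1])-.056,[.515,.258],loss='soft_l1',f_scale=.002);print("pail",s.x,len(q))
# floor inside pail
hsv=cv2.cvtColor(im,cv2.COLOR_RGB2HSV);o=(hsv[...,0]<15)&(hsv[...,1]>120)&m&(P[...,2]>.09)
n,l,st,ce=cv2.connectedComponentsWithStats(o.astype(np.uint8))
for i in range(1,n):
    if st[i,4]>8: print("sl",ce[i],st[i,4],np.median(P[l==i],0), ray(*ce[i],K,T,.131))
for nm,u,v,zz in(("brush",191,297,.042),("can",280,259,.1),("jar",234,218,.09),("bottle",327,170,.21),("mug",347,296,.085),("bowl",392,168,.05),("purple",238,345,.1),("carton",463,200,.12)):
    print(nm,ray(u,v,K,T,zz).round(3),P[v,u].round(3))
E
python3 m.py
```

```text
peg [ 0.61081468 -0.1877976   0.33408064] 38.00224419137672
cap ell ((0.5753185749053955, -0.21533820033073425), (0.11733273416757584, 0.11880094558000565), 1.9953761100769043)
tab 102 [ 0.55140275 -0.14734434  0.00629535] [-170. -161. -154. -151. -144. -141. -138. -120. -114. -109. -105.  -95.
   25.   50.   52.   53.   58.   58.   60.   63.   68.   79.   84.   84.
   91.   92.   93.   95.   95.   96.   96.   96.   96.   96.   97.   97.
   97.   98.   98.   98.   99.   99.   99.   99.  100.  100.  100.  100.
  100.  101.  101.  101.  101.  102.  102.  103.  103.  103.  103.  103.
  104.  104.  104.  105.  105.  105.  105.  105.  106.  106.  106.  107.
  107.  107.  107.  107.  107.  108.  108.  108.  108.  109.  110.  111.
  112.  115.  119.  121.  122.  122.  126.  136.  139.  140.  140.  146.
  148.  150.  155.  160.  161.  167.] 0.004002842050571331 0.01450372239363773
278
hook pts ang (array([-145., -140.,  -55.,  -50.,   35.,   40.,   45.,  120.,  125.,
        130.,  135.]), array([37, 24,  8, 10, 17, 41,  3,  5, 25, 42, 12]))
pail [0.49791126 0.25897151] 415
sl [202.59375 260.25   ] 32 [0.48393673 0.33268018 0.13850096] [0.48464865 0.33399221 0.131     ]
sl [217.93939394 278.72727273] 33 [0.43425263 0.29302518 0.13943489] [0.43594015 0.29510659 0.131     ]
brush [0.401 0.387 0.042] [0.401 0.386 0.046]
can [0.485 0.141 0.1  ] [0.485 0.141 0.101]
jar [0.603 0.262 0.09 ] [0.603 0.262 0.089]
bottle [0.682 0.011 0.21 ] [0.685 0.011 0.204]
mug [ 0.382 -0.029  0.085] [ 0.389 -0.034  0.01 ]
bowl [ 0.741 -0.179  0.05 ] [ 0.759 -0.188  0.004]
purple [0.271 0.251 0.1  ] [0.269 0.268 0.007]
carton [ 0.618 -0.346  0.12 ] [ 0.618 -0.347  0.12 ]
```

```bash
cat >> m.py <<'E'
print("----")
g=cv2.cvtColor(im,cv2.COLOR_RGB2GRAY)
ax=np.array([.5755,-.2153])
for tz in (.008,.016):
    m=np.zeros((480,640),bool);m[215:250,366:390]=1
    vv,uu=np.where(m&(g<75)); R=np.array([ray(u,v,K,T,tz)[:2] for u,v in zip(uu,vv)]);
    dd=R-ax;r=np.hypot(*dd.T);k=(r>.084)&(r<.115);a=np.degrees(np.arctan2(dd[k,1],dd[k,0]));print(tz,k.sum(),a.mean(),np.median(a),a.min(),a.max(),r[k].max())
print(g[225:248,366:390])
q=P[np.isin(np.arange(480*640).reshape(480,640),[])]
# pail rim from outer/inner ellipse by depth: all pts z .092-.106 in annulus .05-.06 of guess
m=np.zeros((480,640),bool);m[215:310,185:275]=1
for c in ([.498,.259],[.5,.2645],[.505,.262]):
    q=P[m&(abs(P[...,2]-.1)<.004)][:,:2];r=np.hypot(*(q-c).T);print(c,np.histogram(r,[.03,.04,.045,.048,.05,.052,.054,.056,.058,.06,.065])[0])
q=P[m&(P[...,2]>.113)];print("bail pts",len(q)); dd=q[:,:2]-[.499,.262]; px=np.array([.624,-.781]);py=np.array([.781,.624])
B=np.c_[dd@px,dd@py,q[:,2]];print(B[np.argsort(B[:,1])][::6].round(3))
E
python3 m.py | sed -n '/----/,$p'
```

```text
----
0.008 61 101.37512994509842 101.36844770777752 93.95721761129163 108.37178995997644 0.10578852564301305
0.016 65 102.3088655157616 102.23196889403842 95.06231337648957 109.8856323811083 0.10716932369875269
[[121 123 122 121 120 121 121 122 120 122 119 123 118  83  61  62  63  66
   63  63  59  62  64  63]
 [122 119 119 119 121 120 119 120 120 120 121 121 118  84  61  63  63  62
   57  59  58  59  68  64]
 [118 119 120 117 118 119 119 116 117 116 117 118 116  81  62  62  64  64
   60  59  59  62  66  65]
 [116 117 117 117 119 117 117 118 119 120 119 118 113  62  58  62  57  58
   58  59  61  64  65  66]
 [120 120 119 118 121 120 121 122 119 121 122 121 104  70  56  59  57  57
   58  58  64  60  65  68]
 [122 121 121 122 121 122 122 123 120 125 119 107 108  86  55  60  57  59
   65  67  62  45  51  67]
 [118 119 120 120 122 121 121 120 122 115  64  55  56  54  56  60  56  60
   82 106  74  47  45  51]
 [120 120 121 120 120 114  71  59  60  60  56  54  56  57  58  59  57  58
   66  91 104  75  45  49]
 [120 119 121 118  92  64  65  64  63  64  58  57  58  54  59  59  58  64
   66  
[... 3120 characters left out ...]
-02  1.380e-01]
 [-6.300e-02  2.700e-02  1.400e-01]
 [-6.000e-02  3.100e-02  1.390e-01]
 [-5.900e-02  3.500e-02  1.350e-01]
 [-6.200e-02  3.700e-02  1.380e-01]
 [-6.600e-02  4.100e-02  1.360e-01]
 [-6.300e-02  4.500e-02  1.360e-01]
 [-6.000e-02  4.900e-02  1.370e-01]
 [-5.700e-02  5.100e-02  1.330e-01]
 [-5.000e-02  5.300e-02  1.270e-01]
 [ 2.000e-03  5.600e-02  1.160e-01]
 [ 5.000e-03  5.700e-02  1.140e-01]
 [-2.700e-02  5.800e-02  1.240e-01]
 [-3.600e-02  5.900e-02  1.240e-01]
 [-2.900e-02  6.000e-02  1.250e-01]
 [ 1.000e-03  6.100e-02  1.130e-01]
 [-8.000e-03  6.100e-02  1.150e-01]
 [-3.100e-02  6.300e-02  1.210e-01]
 [-1.000e-02  6.300e-02  1.150e-01]
 [-3.500e-02  6.500e-02  1.240e-01]]
```

>>> arm_command --offset '[[20,-40,50],[40,-80,100],[386.5,-716.5,155],[386.5,-716.5,155],[386.5,-716.5,155],[386.5,-716.5,155],[386.5,-716.5,155],[386.5,-716.5,155],[386.5,-716.5,155],[386.5,-716.5,155],[386.5,-716.5,155],[386.5,-716.5,155],[386.5,-716.5,155],[386.5,-716.5,155],[386.5,-716.5,155],[386.5,-716.5,155],[386.5,-716.5,155],[386.5,-716.5,155]]' --delta_rot '[[0,0,0],[0,0,0.1],[0,0,0.2],[0,0,0.3],[0,0,0.4],[0,0,0.5],[0,0,0.6],[0,0,0.7],[0,0,0.8],[0,0,0.9],[0,0,1.0],[0,0,1.065],[0,0,1.065],[0,0,1.065],[0,0,1.065],[0,0,1.065],[0,0,1.065],[0,0,1.065]]' --fingers '[40,40,40,40,40,40,40,40,40,40,40,40,40,40,40,40,40,40]' --grip_force 25

```text
time_s: 2.35
tool_pos: [0.6112, -0.1862, 0.3868]
tool_rot: [0.0, -0.326, 0.945, -0.0]
force: [0.2, 0.1, -0.4]
gripper_width: 0.466
grip_force: 0.0
```

```bash
python3 - <<'E'
from h import *
from scipy.spatial.transform import Rotation as R
o=robot.observe();print(o["time_s"],o["joints"].round(3),o["tool_pos"].round(4),o["force"].round(1))
q=o["tool_rot"];print(R.from_quat([*q[1:],q[0]]).as_matrix().round(3))
im,d,K,T=cam("side");P=pts(d,K,T);m=(abs(P[...,2]-.333)<.006)&(np.hypot(P[...,0]-.611,P[...,1]+.188)<.02);print(m.sum(),P[m].mean(0))
c=(abs(P[...,2]-.3)<.005)&(np.hypot(P[...,0]-.5755,P[...,1]+.2153)<.08);print(c.sum(),cv2.fitEllipse(cv2.convexHull(P[c][:,:2].astype(np.float32))))
E
```

```text
2.35 [-0.485  0.28   1.154  0.     1.707 -2.72 ] [ 0.6112 -0.1862  0.3868] [ 0.2  0.1 -0.4]
[[-0.787 -0.617  0.001]
 [-0.617  0.787 -0.   ]
 [-0.    -0.001 -1.   ]]
18 [ 0.61193002 -0.18448161  0.33175264]
664 ((0.5740156769752502, -0.21050724387168884), (0.11754144728183746, 0.12258261442184448), 37.684207916259766)
```

>>> arm_command --offset '[[0,0,-40],[0,0,-65],[0,0,-77],[0,0,-77],[0,0,-77],[0,0,-77],[0,0,-77],[0,0,-77],[0,0,-77]]' --delta_rot '[[0,0,0],[0,0,0],[0,0,0],[0,0,0],[0,0,0],[0,0,0],[0,0,0],[0,0,0],[0,0,0]]' --fingers '[40,40,40,40,5,5,5,5,5]' --grip_force 25

```text
time_s: 3.52
tool_pos: [0.6119, -0.1876, 0.3111]
tool_rot: [0.001, -0.326, 0.946, -0.001]
force: [-1.3, 2.1, 5.4]
gripper_width: 0.127
grip_force: 24.8
```

```bash
python3 - <<'E'
import numpy as np
# arc: axis, peg az 37.9 -> -78 (116 deg) in 13 rows of ~9deg, offsets from commanded start
r=45
for k in range(1,14):
    a=np.radians(37.9-115.9*k/13);a0=np.radians(37.9)
    print([round(r*(np.cos(a)-np.cos(a0)),1),round(r*(np.sin(a)-np.sin(a0)),1),0],round(a-a0,3))
E
```

```text
[np.float64(3.9), np.float64(-5.8), 0] -0.156
[np.float64(6.8), np.float64(-12.2), 0] -0.311
[np.float64(8.6), np.float64(-18.9), 0] -0.467
[np.float64(9.5), np.float64(-25.9), 0] -0.622
[np.float64(9.2), np.float64(-32.9), 0] -0.778
[np.float64(7.8), np.float64(-39.7), 0] -0.934
[np.float64(5.4), np.float64(-46.3), 0] -1.089
[np.float64(2.0), np.float64(-52.4), 0] -1.245
[np.float64(-2.2), np.float64(-58.0), 0] -1.4
[np.float64(-7.3), np.float64(-62.7), 0] -1.556
[np.float64(-13.1), np.float64(-66.7), 0] -1.712
[np.float64(-19.4), np.float64(-69.7), 0] -1.867
[np.float64(-26.2), np.float64(-71.7), 0] -2.023
```

>>> arm_command --offset '[[0,0,3],[3.9,-5.8,3],[6.8,-12.2,3],[8.6,-18.9,3],[9.5,-25.9,3],[9.2,-32.9,3],[7.8,-39.7,3],[5.4,-46.3,3],[2.0,-52.4,3],[-2.2,-58.0,3],[-7.3,-62.7,3],[-13.1,-66.7,3],[-19.4,-69.7,3],[-26.2,-71.7,3],[-26.2,-71.7,3],[-26.2,-71.7,3],[-26.2,-71.7,3]]' --delta_rot '[[0,0,0],[0,0,-0.156],[0,0,-0.311],[0,0,-0.467],[0,0,-0.622],[0,0,-0.778],[0,0,-0.934],[0,0,-1.089],[0,0,-1.245],[0,0,-1.4],[0,0,-1.556],[0,0,-1.712],[0,0,-1.867],[0,0,-2.023],[0,0,-2.023],[0,0,-2.023],[0,0,-2.023]]' --fingers '[5,5,5,5,5,5,5,5,5,5,5,5,5,5,5,5,5]' --grip_force 25

```text
time_s: 5.65
tool_pos: [0.5849, -0.2589, 0.3112]
tool_rot: [-0.001, 0.628, 0.778, -0.0]
force: [-0.6, -0.4, -6.1]
gripper_width: 0.126
grip_force: 24.9
```

```bash
cat > hk.py <<'E'
from h import *
import sys
for n in ("top","side"):
    im,d,K,T=cam(n);P=pts(d,K,T);ax=np.array([.5755,-.2153])
    z=P[...,2];dd=P[...,:2]-ax;r=np.hypot(dd[...,0],dd[...,1])
    for nm,lo,hi,ra,rb in(("hook",.215,.262,.062,.11),("peg",.322,.342,.0,.07)):
        m=(z>lo)&(z<hi)&(r>ra)&(r<rb);a=np.degrees(np.arctan2(dd[m][:,1],dd[m][:,0]))
        for s in ([102,12,-168,-78] if nm=="hook" else [-78]):
            k=abs((a-s+180)%360-180)<22
            if k.sum(): print(n,nm,s,k.sum(),((a[k]-s+180)%360-180).mean().round(1)+s,r[m][k].mean().round(4))
    cv2.imwrite(f"pics/{n}{sys.argv[1]}.png",im[...,::-1]);np.savez(f"{n}{sys.argv[1]}.npz",im=im,d=d,K=K,T=T)
print(robot.observe()["tool_pos"],robot.observe()["time_s"])
E
python3 hk.py 1
```

```text
top hook 102 49 101.5 0.08
top hook 12 60 12.4 0.0848
side hook 102 29 101.4 0.0815
side hook 12 57 15.0 0.0808
side hook -168 45 -171.9 0.0822
side peg -78 63 -78.0 0.0399
[ 0.58489364 -0.25886873  0.31123952] 5.75
```

The hook now stands at 101.5–102°, matching the tab at about 102°. Next I'll work out the bail poses.

```bash
cat > plan.py <<'E'
from h import *
from scipy.spatial.transform import Rotation as R
px=np.array([.624,-.781,0]);py=np.array([.781,.624,0]);ez=np.array([0,0,1.]);f=np.radians(35)
O=np.array([.499,.262,.108]);zt=np.sin(f)*px-np.cos(f)*ez;yt=np.cos(f)*px+np.sin(f)*ez
M=np.c_[py,yt,zt]
def tcp(al,side=-31,back=0): return O-68e-3*np.cos(al)*px+68e-3*np.sin(al)*ez+side*1e-3*py+(.019-back)*zt
E
python3 - <<'E'
from plan import *
o=robot.observe();q=o["tool_rot"];C=R.from_quat([*q[1:],q[0]])
print("rotvec",(R.from_matrix(M)*C.inv()).as_rotvec().round(3))
c=np.array([.5848,-.2595,.3110])
a0=np.radians(20)
print("above",((tcp(a0,back=.12)-c)*1e3).round(0),"grasp-above",((tcp(a0)-tcp(a0,back=.12))*1e3).round(1),tcp(a0))
for a in range(25,96,5): print(a,((tcp(np.radians(a))-tcp(a0))*1e3).round(1).tolist())
E
```

```text
rotvec [-0.217 -0.606 -1.073]
above [-186.  597.  -97.] grasp-above [ 42.9 -53.8 -98.3] [0.44171628 0.28404989 0.11569348]
25 [1.4, -1.8, 5.5]
30 [3.1, -3.9, 10.7]
35 [5.1, -6.4, 15.7]
40 [7.4, -9.2, 20.5]
45 [9.9, -12.4, 24.8]
50 [12.6, -15.8, 28.8]
55 [15.5, -19.4, 32.4]
60 [18.7, -23.4, 35.6]
65 [21.9, -27.5, 38.4]
70 [25.4, -31.7, 40.6]
75 [28.9, -36.2, 42.4]
80 [32.5, -40.7, 43.7]
85 [36.2, -45.3, 44.5]
90 [39.9, -49.9, 44.7]
95 [43.6, -54.5, 44.5]
```

>>> arm_command --offset '[[0,0,0],[0,0,0],[0,0,0],[0,0,40],[0,0,80],[0,0,80]]' --delta_rot '[[0,0,0],[0,0,0],[0,0,0],[0,0,0],[0,0,0],[0,0,0]]' --fingers '[40,40,40,40,40,40]'

```text
time_s: 6.5
tool_pos: [0.5864, -0.2598, 0.3977]
tool_rot: [0.005, 0.629, 0.778, 0.0]
force: [0.5, 0.1, 0.6]
gripper_width: 0.468
grip_force: 0.0
```

>>> arm_command --offset '[[-15,50,0],[-31,100,0],[-47,150,0],[-62,200,0],[-78,250,0],[-94,300,0],[-110,350,0],[-125,400,0],[-140,450,0],[-156,500,0],[-172,550,-20],[-186,597,-60],[-186,597,-110],[-186,597,-150],[-186,597,-178],[-186,597,-178],[-186,597,-178],[-186,597,-178]]' --delta_rot '[[-0.02,-0.06,-0.11],[-0.04,-0.12,-0.21],[-0.06,-0.18,-0.32],[-0.09,-0.24,-0.43],[-0.11,-0.3,-0.54],[-0.13,-0.36,-0.64],[-0.15,-0.42,-0.75],[-0.17,-0.48,-0.86],[-0.2,-0.54,-0.97],[-0.217,-0.606,-1.073],[-0.217,-0.606,-1.073],[-0.217,-0.606,-1.073],[-0.217,-0.606,-1.073],[-0.217,-0.606,-1.073],[-0.217,-0.606,-1.073],[-0.217,-0.606,-1.073],[-0.217,-0.606,-1.073],[-0.217,-0.606,-1.073]]' --fingers '[40,40,40,40,40,40,40,40,40,40,40,40,40,40,40,40,40,40]'

```text
time_s: 8.75
tool_pos: [0.3999, 0.3386, 0.2161]
tool_rot: [0.284, 0.9, 0.314, 0.101]
force: [0.0, -1.0, 1.1]
gripper_width: 0.47
grip_force: 0.0
```

```bash
python3 - <<'E'
from plan import *
o=robot.observe();q=o["tool_rot"];C=R.from_quat([*q[1:],q[0]])
print(o["joints"].round(2),"rot left",(R.from_matrix(M)*C.inv()).as_rotvec().round(3),"to grasp",((tcp(np.radians(20))-o["tool_pos"])*1e3).round(1))
im,d,K,T=cam("side");cv2.imwrite("pics/side2.png",cv2.resize(im[200:420,170:430],(780,600))[...,::-1])
E
python3 hk.py 3
```

```text
[ 0.81  0.18  1.72 -0.62  1.38  1.87] rot left [-0.001  0.003  0.002] to grasp [  41.8  -54.6 -100.4]
top hook 102 50 101.4 0.0796
top hook 12 63 12.7 0.0848
top hook -168 61 -169.7 0.0808
top hook -78 30 -79.1 0.0906
top peg -78 36 -79.5 0.0445
side hook 102 26 101.4 0.0826
side hook 12 54 14.4 0.0809
side hook -168 45 -171.9 0.0813
side peg -78 19 -79.4 0.0412
[0.39955984 0.33834192 0.21537249] 8.9
```

View pics/side2.png

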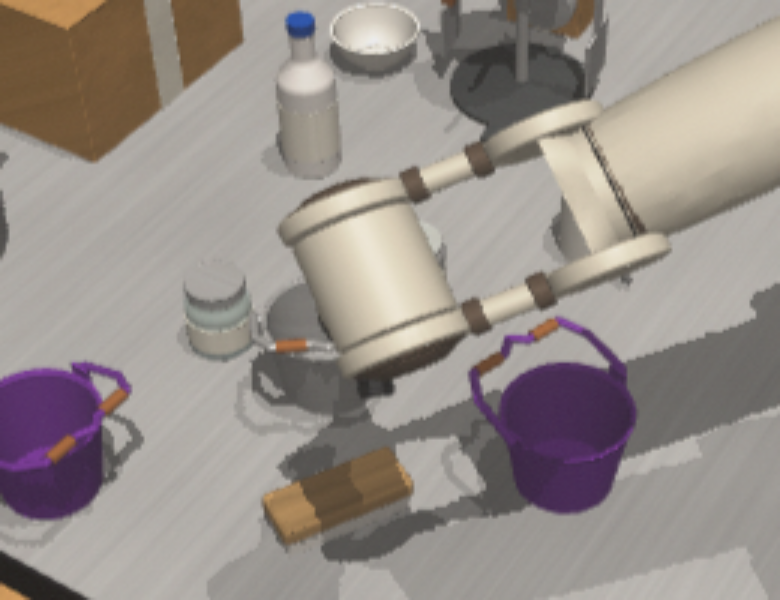

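The picture shows the gripper poised at the near sleeve, with the far sleeve at (290,345). The brush at (340,495) and the purple pail at (570,430) are clear of it. Now I'll descend, cage the sleeve and swing the bail up.

>>> arm_command --offset '[[14,-18,-33],[28,-36,-66],[36,-46.7,-85],[42,-54.5,-99],[42,-54.5,-99],[42,-54.5,-99],[42,-54.5,-99],[42,-54.5,-99]]' --delta_rot '[[0,0,0],[0,0,0],[0,0,0],[0,0,0],[0,0,0],[0,0,0],[0,0,0],[0,0,0]]' --fingers '[40,40,40,40,40,18,18,18]'

```text
time_s: 9.9
tool_pos: [0.4414, 0.284, 0.1159]
tool_rot: [0.284, 0.9, 0.315, 0.1]
force: [0.2, -0.3, 0.6]
gripper_width: 0.21
grip_force: 0.0
```

```bash
python3 - <<'E'
from plan import *
o=robot.observe();print(o["force"].round(1),o["gripper_width"],((tcp(np.radians(20))-o["tool_pos"])*1e3).round(1))
im,d,K,T=cam("top");cv2.imwrite("pics/top4.png",cv2.resize(im[200:320,160:320],(800,600))[...,::-1])
E
```

```text
[ 0.2 -0.3  0.6] 0.20969658477194952 [ 0.4  0.  -0.3]
```

View pics/top4.png

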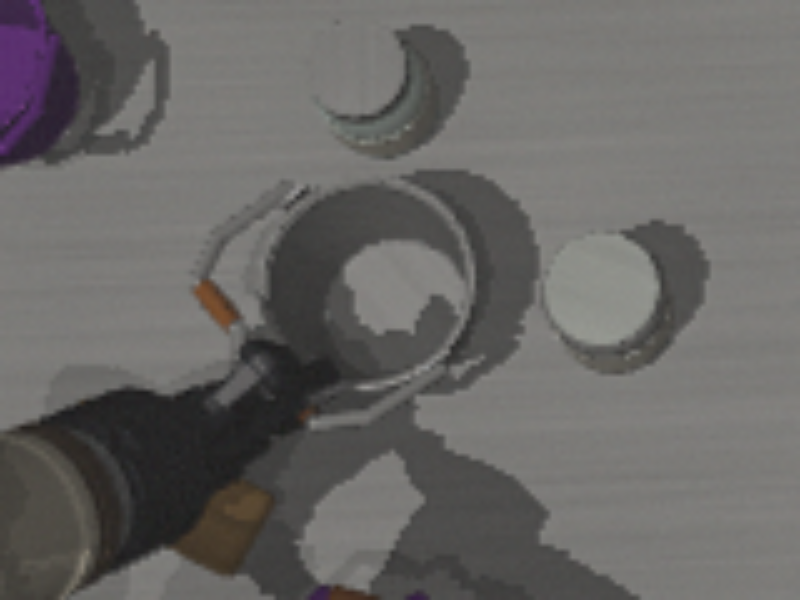

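The fingers cage the sleeve at about (295,400) and sit slightly towards the kink. The pail at (375,280) hasn't moved. I'll swing along the arc, shifting about 4 mm outward along the bar.

>>> arm_command --offset '[[-3,-2.5,0],[-1.6,-4.3,5.5],[0.1,-6.4,10.7],[2.1,-8.9,15.7],[4.4,-11.7,20.5],[6.9,-14.9,24.8],[9.6,-18.3,28.8],[12.5,-21.9,32.4],[15.7,-25.9,35.6],[18.9,-30,38.4],[22.4,-34.2,40.6],[25.9,-38.7,42.4],[29.5,-43.2,43.7],[33.2,-47.8,44.5],[36.9,-52.4,44.7],[38.5,-54.2,44.6],[38.5,-54.2,44.6]]' --delta_rot '[[0,0,0],[0,0,0],[0,0,0],[0,0,0],[0,0,0],[0,0,0],[0,0,0],[0,0,0],[0,0,0],[0,0,0],[0,0,0],[0,0,0],[0,0,0],[0,0,0],[0,0,0],[0,0,0],[0,0,0]]' --fingers '[18,18,18,18,18,18,18,18,18,18,18,18,18,18,18,18,18]'

```text
time_s: 12.08
tool_pos: [0.4798, 0.2291, 0.1598]
tool_rot: [0.284, 0.9, 0.314, 0.099]
force: [-0.1, 0.0, 0.4]
gripper_width: 0.213
grip_force: 0.0
```

```bash
cat > bl.py <<'E'
from plan import *
import sys
for n in ("top","side"):
    im,d,K,T=cam(n);P=pts(d,K,T);hsv=cv2.cvtColor(im,cv2.COLOR_RGB2HSV)
    z0=float(sys.argv[1]);c=[float(sys.argv[2]),float(sys.argv[3])]
    near=np.hypot(P[...,0]-c[0],P[...,1]-c[1])<.1
    m=near&(P[...,2]>z0-.03)&(P[...,2]<z0+.03)&(hsv[...,0]<15)&(hsv[...,1]>110)
    N,l,st,ce=cv2.connectedComponentsWithStats(m.astype(np.uint8))
    for i in range(1,N):
        if st[i,4]>5: print(n,"sleeve",ce[i].round(1),st[i,4],np.median(P[l==i],0).round(4))
    r=near&(abs(P[...,2]-(z0-.076))<.005);q=P[r][:,:2]
    from scipy.optimize import least_squares
    if len(q)>30:
        s=least_squares(lambda x:np.hypot(q[:,0]-x[0],q[:,1]-x[1])-.0555,c,loss='soft_l1',f_scale=.002);print("rim",len(q),s.x.round(4))
    cv2.imwrite(f"pics/{n}_{sys.argv[4]}.png",im[...,::-1])
o=robot.observe();print(o["time_s"],o["tool_pos"].round(4),o["force"].round(1),o["gripper_width"])
E
python3 bl.py .176 .499 .262 5
```

```text
top sleeve [219.  240.7] 42 [0.5225 0.2813 0.1814]
rim 229 [0.4978 0.2619]
side sleeve [263.9 296.1] 28 [0.5215 0.286  0.182 ]
rim 183 [0.4971 0.2654]
12.175 [0.4796 0.2293 0.1599] [0.3 0.1 0.1] 0.2099648134428976
```

The bail is upright: the free sleeve's top is at z 0.182 and the pail hasn't moved. Now I'll grip and lift.

>>> arm_command --offset '[[0,0,0],[0,0,0],[0,0,0],[0,0,0],[0,0,3],[0,0,8],[0,0,16],[0,0,30],[0,0,50],[0,0,75],[0,0,100],[0,0,125],[0,0,140],[0,0,145],[0,0,145]]' --delta_rot '[[0,0,0],[0,0,0],[0,0,0],[0,0,0],[0,0,0],[0,0,0],[0,0,0],[0,0,0],[0,0,0],[0,0,0],[0,0,0],[0,0,0],[0,0,0],[0,0,0],[0,0,0]]' --fingers '[5,5,5,5,5,5,5,5,5,5,5,5,5,5,5]' --grip_force 110

```text
time_s: 14.05
tool_pos: [0.4795, 0.2292, 0.3046]
tool_rot: [0.284, 0.9, 0.315, 0.099]
force: [0.9, -0.1, -4.8]
gripper_width: 0.1
grip_force: 107.5
```

```bash
python3 bl.py .321 .499 .262 6; python3 - <<'E'
import cv2,numpy as np
a=cv2.imread("pics/side_6.png")[140:390,190:440];b=cv2.imread("pics/top_6.png")[180:330,150:300]
o=np.hstack([cv2.resize(a,(400,400)),cv2.resize(b,(400,400))]);cv2.imwrite("pics/c6.png",o)
E
```

```text
top sleeve [205.6 225.6] 52 [0.5251 0.2785 0.325 ]
rim 251 [0.497  0.2623]
side sleeve [260.2 253.9] 37 [0.5223 0.2836 0.3241]
rim 186 [0.496  0.2644]
14.15 [0.4792 0.229  0.3036] [-0.4 -0.4 -4.7] 0.09884574180978316
```

View pics/c6.png

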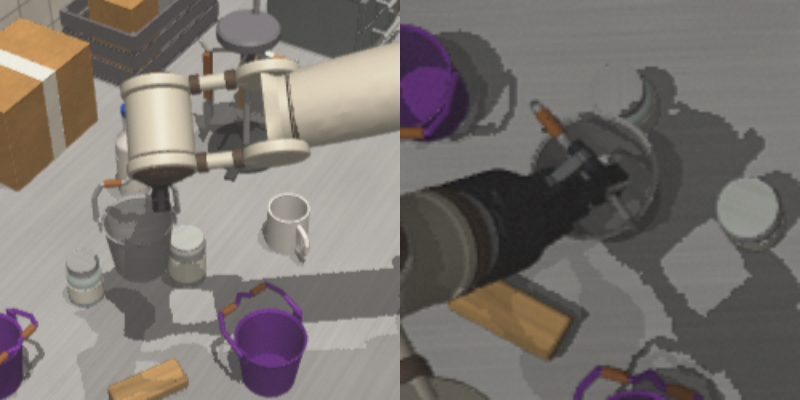

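The pail is lifted and level, clear of the jar and can. The can is at (187,255) in the left half. I'll carry it round to a standoff in front of the hook.

>>> arm_command --offset '[[1,-8,0],[2,-24,0],[4,-46,0],[6,-70,0],[9,-94,0],[11,-118,0],[13,-142,0],[16,-166,0],[18,-190,0],[20,-214,0],[22,-238,0],[24,-260,0],[26,-276,-6],[27,-285,-16],[27,-287.5,-30],[27,-287.5,-44],[27,-287.5,-54],[27,-287.5,-59],[27,-287.5,-59],[27,-287.5,-59]]' --delta_rot '[[0,0,0],[0,0,-0.03],[0,0,-0.06],[0,0,-0.1],[0,0,-0.14],[0,0,-0.18],[0,0,-0.22],[0,0,-0.26],[0,0,-0.3],[0,0,-0.34],[0,0,-0.38],[0,0,-0.42],[0,0,-0.45],[0,0,-0.47],[0,0,-0.48],[0,0,-0.48],[0,0,-0.48],[0,0,-0.48],[0,0,-0.48],[0,0,-0.48]]' --fingers '[5,5,5,5,5,5,5,5,5,5,5,5,5,5,5,5,5,5,5,5]'

```text
time_s: 16.65
tool_pos: [0.5071, -0.0581, 0.2466]
tool_rot: [0.3, 0.949, 0.092, 0.03]
force: [1.0, 0.9, -5.2]
gripper_width: 0.103
grip_force: 107.5
```

```bash
python3 bl.py .26 .54 -.039 7; python3 hk.py 7; python3 - <<'E'
import cv2,numpy as np
a=cv2.imread("pics/side_7.png")[130:280,240:440];b=cv2.imread("pics/top_7.png")[150:300,290:490]
o=np.vstack([cv2.resize(a,(400,300)),cv2.resize(b,(400,300))]);cv2.imwrite("pics/c7.png",o)
E
```

```text
top sleeve [349.3 206.6] 27 [ 0.5704 -0.0336  0.2668]
rim 211 [ 0.5379 -0.0362]
side sleeve [313.5 198. ] 24 [ 0.5711 -0.0304  0.2657]
rim 165 [ 0.5379 -0.036 ]
16.75 [ 0.5071 -0.0582  0.2466] [-0.5 -0.9 -5. ] 0.10173851716261756
top hook 102 48 101.5 0.0799
top hook 12 61 12.6 0.0845
top hook -168 62 -169.6 0.0806
top hook -78 30 -79.2 0.0905
top peg -78 38 -79.7 0.0442
side peg -78 18 -80.0 0.0405
[ 0.50690188 -0.05821899  0.24637158] 16.85
```

View pics/c7.png

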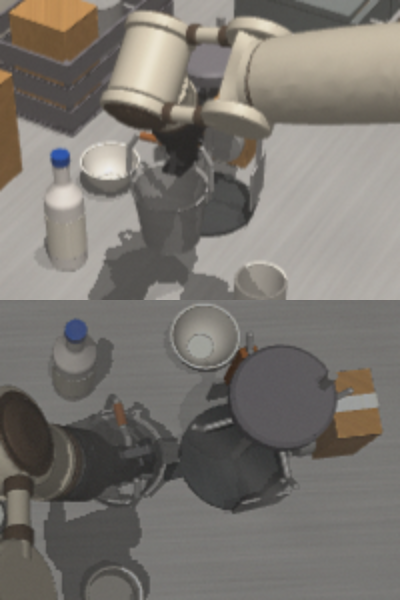

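The picture shows the pail hanging level in front of the tab, with its kink on the hook's radial line. Measured kink: r = 180 mm, azimuth 101.2°, z = 0.271. I'll go in over the tip.

>>> arm_command --offset '[[1,-4,-4],[3,-14,-8],[6,-28,-8],[9,-43,-8],[12,-58,-8],[14.5,-72,-8],[16.7,-84,-8],[18.3,-92,-8],[18.9,-95.7,-8],[18.9,-95.7,-8],[18.9,-95.7,-8],[18.9,-95.7,-8]]' --delta_rot '[[0,0,0],[0,0,0],[0,0,0],[0,0,0],[0,0,0],[0,0,0],[0,0,0],[0,0,0],[0,0,0],[0,0,0],[0,0,0],[0,0,0]]' --fingers '[5,5,5,5,5,5,5,5,5,5,5,5]'

```text
time_s: 18.35
tool_pos: [0.5256, -0.1536, 0.2379]
tool_rot: [0.3, 0.949, 0.092, 0.029]
force: [1.0, -0.3, -3.9]
gripper_width: 0.101
grip_force: 107.4
```

```bash
python3 bl.py .252 .559 -.135 8; python3 hk.py 8; python3 - <<'E'
import cv2,numpy as np
a=cv2.imread("pics/side_8.png")[120:240,260:420];b=cv2.imread("pics/top_8.png")[150:270,340:500]
o=np.hstack([cv2.resize(a,(400,300)),cv2.resize(b,(400,300))]);cv2.imwrite("pics/c8.png",o)
E
```

```text
top sleeve [389.8 198.3] 46 [ 0.5892 -0.1297  0.2575]
rim 147 [ 0.5562 -0.1316]
side sleeve [325.7 181.3] 26 [ 0.5905 -0.1273  0.2567]
rim 153 [ 0.5566 -0.1297]
18.45 [ 0.5256 -0.1537  0.2379] [-0.3 -0.1 -4.7] 0.09773980593430133
top hook 102 62 90.8 0.0807
top hook 12 61 12.5 0.0845
top hook -168 63 -169.7 0.0807
top hook -78 30 -79.1 0.0907
top peg -78 36 -79.3 0.0446
side hook 102 39 91.6 0.0899
side hook 12 9 20.3 0.0832
side hook -168 6 -174.5 0.0824
side peg -78 5 -82.8 0.038
[ 0.52559827 -0.15376297  0.23789678] 18.55
```

View pics/c8.png

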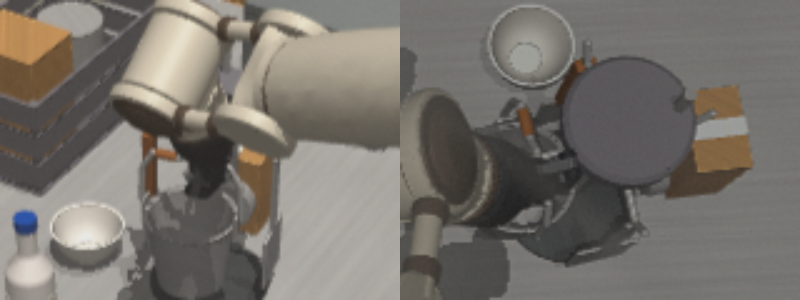

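The picture shows the bail's kink over the hook under the cap's edge (r ≈ 80 mm, azimuth 101.3°), touching nothing. Lowering.

>>> arm_command --offset '[[0,0,-4],[0,0,-9],[0,0,-14],[0,0,-19],[0,0,-23],[0,0,-26],[0,0,-28],[0,0,-29],[0,0,-29],[0,0,-29]]' --delta_rot '[[0,0,0],[0,0,0],[0,0,0],[0,0,0],[0,0,0],[0,0,0],[0,0,0],[0,0,0],[0,0,0],[0,0,0]]' --fingers '[5,5,5,5,5,5,5,5,5,5]'

```text
time_s: 19.8
tool_pos: [0.5263, -0.1544, 0.2101]
tool_rot: [0.301, 0.949, 0.091, 0.03]
force: [2.3, -2.6, 2.3]
gripper_width: 0.099
grip_force: 108.0
```

```bash
python3 bl.py .223 .559 -.135 9
```

```text
top sleeve [388.4 201.7] 40 [ 0.5891 -0.1299  0.2308]
rim 133 [ 0.5579 -0.1319]
side sleeve [325.5 188.4] 24 [ 0.5903 -0.1278  0.2305]
rim 163 [ 0.5586 -0.131 ]
19.9 [ 0.5262 -0.1544  0.21  ] [ 1.8 -3.8  2.6] 0.10077413522704592
```

The hook now carries the load (force Fz went from −4.7 to +2.5 N). I'll unload slightly, open gently, and withdraw along the tool axis.

>>> arm_command --offset '[[0,0,1],[0,0,1],[0,0,1],[0,0,1],[0,0,1],[0,0,1],[0,0,1],[0,0,1],[-1,6,9],[-3,14,21],[-6,29,42],[-9,45,66],[-13,68,99],[-18,90,132],[-22,112,164],[-22,130,180],[-22,150,190],[-22,150,190]]' --delta_rot '[[0,0,0],[0,0,0],[0,0,0],[0,0,0],[0,0,0],[0,0,0],[0,0,0],[0,0,0],[0,0,0],[0,0,0],[0,0,0],[0,0,0],[0,0,0],[0,0,0],[0,0,0],[0,0,0],[0,0,0],[0,0,0]]' --fingers '[9,11,13,16,20,26,30,30,30,30,30,30,30,30,30,30,30,30]' --grip_force 20

```text
time_s: 22.15
tool_pos: [0.5039, -0.0026, 0.4008]
tool_rot: [0.3, 0.949, 0.092, 0.031]
force: [0.5, -0.9, -0.2]
gripper_width: 0.352
grip_force: 0.0
```

```bash
python3 bl.py .223 .559 -.135 10; python3 hk.py 10;python3 bl.py .223 .559 -.135 11; python3 - <<'E'
import cv2,numpy as np
a=cv2.imread("pics/side_11.png")[120:270,250:410];b=cv2.imread("pics/top_11.png")[140:290,340:500]
o=np.hstack([cv2.resize(a,(400,375)),cv2.resize(b,(400,375))]);cv2.imwrite("pics/c11.png",o)
E
```

```text
top sleeve [388.7 201.6] 42 [ 0.5889 -0.1309  0.2313]
top sleeve [395.3 226.7] 30 [ 0.5268 -0.1418  0.2304]
rim 264 [ 0.5589 -0.1352]
side sleeve [325.8 188.4] 24 [ 0.5915 -0.1272  0.231 ]
side sleeve [345.7 192.9] 27 [ 0.5287 -0.1395  0.2298]
rim 196 [ 0.5588 -0.1329]
22.25 [ 0.5034 -0.0038  0.3991] [-0.   0.  -1.2] 0.3494520786053196
top hook 102 145 102.5 0.0818
top hook 12 67 13.2 0.0852
top hook -168 66 -168.7 0.08
top hook -78 30 -78.6 0.0904
top peg -78 35 -79.0 0.0441
side hook 102 91 102.6 0.0867
side hook -168 45 -171.0 0.0814
side peg -78 5 -70.9 0.0413
[ 0.50323682 -0.00435027  0.39843591] 22.35
top sleeve [388.7 201.6] 42 [ 0.5892 -0.1311  0.2313]
top sleeve [395.2 226.5] 31 [ 0.5275 -0.1417  0.2296]
rim 258 [ 0.5589 -0.1351]
side sleeve [325.9 188.4] 23 [ 0.5897 -0.1272  0.2295]
side sleeve [345.6 192.9] 28 [ 0.5297 -0.1391  0.23  ]
rim 208 [ 0.5587 -0.1325]
22.45 [ 0.5033 -0.0045  0.3984] [ 0.1 -0.3 -0.2] 0.34973027851933014
```

View pics/c11.png

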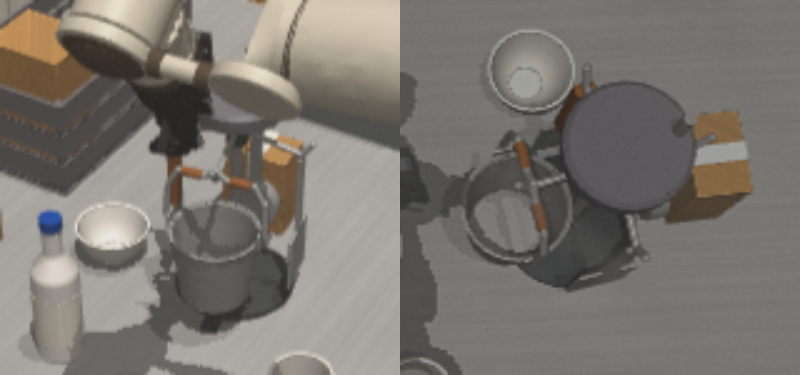

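The picture shows the pail hanging level by its kink on the front hook at about (212,178) in the left half, with both sleeves at z 0.224 and the gripper clear. I'll let it settle for a second, check again and hand in.

>>> arm_command --offset '[[0,20,10],[0,40,20],[0,40,20],[0,40,20],[0,40,20],[0,40,20],[0,40,20],[0,40,20],[0,40,20],[0,40,20],[0,40,20],[0,40,20]]' --delta_rot '[[0,0,0],[0,0,0],[0,0,0],[0,0,0],[0,0,0],[0,0,0],[0,0,0],[0,0,0],[0,0,0],[0,0,0],[0,0,0],[0,0,0]]' --fingers '[30,30,30,30,30,30,30,30,30,30,30,30]'

```text
time_s: 23.95
tool_pos: [0.5036, 0.0361, 0.4189]
tool_rot: [0.3, 0.949, 0.092, 0.029]
force: [0.0, 0.1, -0.0]
gripper_width: 0.351
grip_force: 0.0
```

```bash
python3 bl.py .223 .559 -.135 12; python3 hk.py 12 | grep -E "peg|hook 102"; python3 -c "
from bench import robot
print(robot.close_job())"
```

```text
top sleeve [388.8 201.7] 41 [ 0.5885 -0.1315  0.2311]
top sleeve [395.3 226.7] 29 [ 0.5272 -0.1418  0.2305]
rim 254 [ 0.5588 -0.1352]
side sleeve [326.  188.4] 21 [ 0.5896 -0.1269  0.2309]
side sleeve [345.7 192.9] 27 [ 0.5295 -0.1407  0.2291]
rim 195 [ 0.5587 -0.1322]
24.05 [0.5036 0.0361 0.4189] [-0.2  0.  -0.2] 0.35201293212991114
top hook 102 146 102.3 0.0818
top peg -78 35 -79.2 0.0439
side hook 102 89 102.4 0.0857
the job is handed in; nothing more can be done
None
```

The job is handed in at 24 s: the pail hangs level and still by its bail on the empty hook, which stands at the front within about 1–2° of the tab, and the gripper is clear of everything.

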